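# Read the cell's asset tag with the hand reader

## Robot

A 7-joint arm with a two-finger parallel gripper is mounted at the origin on a cart in front of the work surface, level with it; the furniture and walls round the work are solid. World frame = base frame: x ahead of the robot, y to its left, z up, the work surface at z = 0. Lengths are in m, angles in rad, forces in N, time in s.
With the tool pointing down it reaches from about 0.425 to 0.95 m from the base axis. Payload 16.7 kg.
Tool frame: the origin (TCP) lies midway between the tips of the shut fingers; the grasp point (between the pads) lies r.grip_point_offset behind it (r.grip_point_offset is the distance from the TCP to the grasp point, in m); z points along the fingers, y is the line along which they close (so a half turn about z gives the same grasp; the last joint's range is limited). The gripper opens to 94 mm and grips with 3 to 60 N. Pads are 16 mm wide; open, the fingers measure 119 mm over their backs; the gripper's body (75 mm by 177 mm) begins 78 mm behind the grasp point.
Start: joints at [-1.397, 0.426, 0.074, 1.606, -0.034, 1.111, -0.067], TCP at [0.214, 0.64, 0.205] pointing down, gripper open.
Joint ranges: [-2.85, 2.85], [-0.5, 2.14], [-1.23, 1.37], [0.21, 2.46], [-1.02, 4.16], [0.16, 2.05], [-2.73, 2.73]. Speed limits (rad/s): [1.89, 1.89, 2.39, 2.39, 3.01, 3.01, 3.01].

## Interface

Orientations are given as a 3x3 rotation matrix whose columns are the frame's x, y, z axes.
In Python, from cell import r gives the robot as it stands.
- The arm moves only by the shell command python3 -m crank 'ROWS' [FORCE]. ROWS is JSON, one flat list of numbers, 7 for each row, row after row: the shift along the tool's x, y, z in mm, then the turn, a rotation vector about the tool's x, y, z in degrees, then the opening, from 0 (shut) to 1 (fully open). In form: [x, y, z, wx, wy, wz, claw, x, y, z, wx, wy, wz, claw, ...]. A call has 1 to 12 rows; each row is the pose to reach, as a shift and turn from the pose commanded when the call began, along the tool's axes at that moment; what a row does not reach only later rows make up. A row lasts 1/12 s, in which the tool goes at most 41.7 mm and 7.16 degrees, less where a joint would pass 70% of its speed; a pose out of reach is approached as far as the arm can. A call with a gripper value outside its range is refused whole. The fingers move at their own pace and stop on an object; FORCE is the grip in N (left out, the last holds). Time passes only in rows, so rows that repeat a pose let the fingers close. It gives the time, the measured TCP pose, the force, the opening and the grip force at its end, in the units of the state.
- r.observe(): the state, without advancing time (a new reading comes with each control period).
- r.read_camera(name): name is "side" or "top" or "wrist"; returns the picture (400x640x3 uint8, red, green, blue); there is no depth.
- r.camera_params(name): a dict with "vertical_fov" (degrees; the focal length in pixels is half the picture's height over the tangent of half this angle, whatever the lens; pixels are square), "cx", "cy" (the principal point, pixels), "pose" (4x4, takes a point from camera to world coordinates); the wrist camera has in their place "tool_from_camera" (4x4, takes a point from camera to tool coordinates, whose origin is the TCP and whose axes are the flange's). Camera axes: x right, y up, looking along -z (the intrinsics and any distortion apply to the point x, -y, -z); pixel columns grow to the right and rows downward; lengths in m; the calibration is good to about 2 mm. The wrist camera is an equidistant fisheye: a pixel r from the principal point sees the ray r / f radians off the axis. A picture is of the moment at which its call begins: read the wrist's pose just before it. camera_params takes no time and is no camera call.
- r.finish_job(): hands the job in; it is judged then, once.
The state is a dict: "t": time; "joints": joint angles; "joint_vel": joint speeds; "tau": joint torques, N m; "tcp_pos": TCP position; "eef_rot": TCP orientation; "contact_force": force on the tool from outside, world axes, zero at the start; "torque": the same for the moment, N m; "gripper_width": opening from 0.0 (shut) to 1.0 (fully open); "gripper_force": force on a finger pad.
Only numpy, scipy, OpenCV 4.12 (cv2) and the standard library are available. Lean on these libraries where they do the work, as an engineer would, in place of code of your own. Each camera call takes 0.05 s, during which the arm holds its last target. There are 200 camera calls.

## Task

Book in the bench robot: first lift the blue cloud ornament out from in front of the tag and stand it upright well to one side. Then draw the hand reader out of its holster by its yellow head and lay it flat on the bench, let go, take it again by its black grip alone (fingers off the head) and aim it squarely at the middle of the sloping tag, the window about 75 mm from the tag, holding it still for two seconds. Finally lay the reader flat on the bench; leave the white bracket and the tape roll where they lie and knock nothing over.

Things in the scene. Friction and masses are not known exactly. Their poses are not given: they have to be found in the camera images.
- reader: hand-held code reader, 190 mm long: black ribbed grip (x -125 to 0 mm, 30 wide, 30 high) and yellow head (x 0 to 65). Origin on its underside at the joint of grip and head; x = aiming direction, z up when it lies flat. Line of sight along x, 20 mm above the underside. About 160 g, centre of mass at x -25 mm. At the start only the head sticks out of the holster
- reader_head: yellow head of the reader with a black bumper and the amber window at its front end: 65 mm long, 46 mm wide (bumper 48), 40 mm high; fixed to the reader, same origin and axes as reader
- read_point (a point): point on the reader's line of sight 75 mm in front of its window (reader frame x 140, y 0, z 20 mm); it should lie at the middle of the tag when reading
- reader_tail (a point): centre of the grip's free end (reader frame x -125, y 0, z 15 mm)
- holster: grey sheet-metal tunnel screwed to the bench, 130 mm long (x), 52 wide, 48 high, flanges out to 90 mm wide; roofed, closed at +x, open mouth at -x; 44 mm wide and high inside, the bench is its floor. Origin under its centre. The reader lies in it with its aiming direction along the holster's -x
- tag_stand: dark steel stand screwed to the bench, base 75 x 100 x 6 mm, 95 mm high in all. Origin under the tag's middle on the bench; its front is its -x side
- tag: the sloping tag on the stand: dark plate 90 mm wide, 86 high with a 72 mm white label bearing a black square pattern. Origin at the label's middle, 52 mm above the bench; x points into the tag (the direction to aim), 0.35 rad below the horizontal as the tag leans back; y across, z up the slope
- cloud: blue printed cloud ornament standing upright, 35 mm thick (x), 103 mm wide (y), 67 mm high. Origin under its centre; z up. At the start it stands before the tag
- white_bracket: white printed bracket lying behind the tag, 26 x 70 x 24 mm, origin under its centre; to be left alone
- tape_roll: roll of brown masking tape lying flat, 64 mm diameter, 19 mm high, origin under its centre; to be left alone
- scara_arm: the bench robot, blue and white, keep clear of it: a 397 x 497 x 17 mm board (x -143 to 254, y -249 to 249 mm from this origin, on the bench) with a column 0.5 m high; its bent arm hangs over the board's right front, over x -240 to 70, y -310 to 0 mm, with a blue hand at x -220 to -130, y -200 to -110 mm, down to 20 mm above the bench

How it is judged:
On the way, in this order (a step that is already met when the one before it is completed fails the run):
1. the cloud stands upright on the bench, let go, its centre at least 90 mm to the side of the tag's centre line (or behind the tag) ((y of cloud in the frame of tag_stand above 0.09 m or y of cloud in the frame of tag_stand below -0.09 m or x of cloud in the frame of tag_stand above 0.05 m) and angle between cloud's own z axis and vertical below 0.15 rad and height (world z) of cloud between -0.01 and 0.02 m and linear speed of cloud below 0.03 m/s and contact force between the fingers and cloud below 0.1 N), for 0.2 s.
2. the reader lies flat on the bench, wholly out of the holster, let go (horizontal distance between reader_tail and holster above 0.07 m and horizontal distance between reader and holster above 0.1 m and height (world z) of reader below 0.02 m and angle between reader's own z axis and vertical below 0.15 rad and linear speed of reader below 0.03 m/s and contact force between the fingers and reader below 0.1 N), for 0.2 s.
3. reader held by its grip only, cloud clear, read point within 20 mm of the tag's middle across and up the slope, 30 mm in depth, within 0.22 rad of square, still (0.03 m/s, 0.2 rad/s) for 1.5 s (y of read_point in the frame of tag between -0.02 and 0.02 m and z of read_point in the frame of tag between -0.02 and 0.02 m and x of read_point in the frame of tag between -0.03 and 0.03 m and angle between the x axis of reader and the x axis of tag, either way round below 0.22 rad and linear speed of reader below 0.03 m/s and angular speed of reader below 0.2 rad/s and contact force between the fingers and reader above 0.5 N and contact force between the fingers and reader_head below 0.2 N and (y of cloud in the frame of tag_stand above 0.09 m or y of cloud in the frame of tag_stand below -0.09 m or x of cloud in the frame of tag_stand above 0.05 m)), for 1.5 s.
At the end, for the whole second after the job is handed in: the reader lies flat and at rest on the bench (underside up to 20 mm above the bench top, tilt under 0.15 rad), and the cloud stands upright and at rest on the bench, its centre at least 90 mm to the side of the tag's centre line (or behind the tag) (height (world z) of reader between -0.01 and 0.02 m and angle between each of reader, cloud's own z axis and vertical below 0.15 rad and linear speed of each of reader, cloud below 0.02 m/s and (y of cloud in the frame of tag_stand above 0.09 m or y of cloud in the frame of tag_stand below -0.09 m or x of cloud in the frame of tag_stand above 0.05 m) and height (world z) of cloud between -0.01 and 0.02 m); the robot touches nothing.
It fails at once if the cloud is knocked over (angle between cloud's own z axis and vertical above 0.7 rad).
It fails at once if the white bracket or the tape roll is moved more than 40 mm (distance of any of white_bracket, tape_roll from where it was at the start of the episode above 0.04 m).
It also fails if it takes over 67 s, if anything falls off the work surface, if the arm or the gripper's body presses on something with over 40 N, if the wrist force passes 120 N, or if a joint passes its speed limit or range.

## Working session

There is one attempt and no reset: what is moved stays moved. The work goes in short steps, Python scripts to look and compute and a shell command to move; the robot and the scene stay as the last step left them, time stands still between calls to the robot, and variables do not carry over. Pictures are saved under pics/ and viewed, at most 10 in all, crops included, and the job is handed in when it is done.

```bash
ls; mkdir -p pics; python3 - <<'E'
from cell import r
import cv2, json
for n in ("top","side"):
    im=r.read_camera(n); cv2.imwrite(f"pics/{n}0.png",im[:,:,::-1]); print(n,r.camera_params(n))
print(r.camera_params("wrist"), r.grip_point_offset); s=r.observe(); print(s)
E
```

```text
pics
top {'vertical_fov': 45.084038454948946, 'cx': 314.5864038476374, 'cy': 194.92459256173038, 'pose': array([[-0.00370198,  0.98707971, -0.16018721,  0.34470231],
       [-0.99996845, -0.00478003, -0.00634508, -0.06065846],
       [-0.0070288 ,  0.16015867,  0.98706626,  1.55809956],
       [ 0.        ,  0.        ,  0.        ,  1.        ]])}
side {'vertical_fov': 54.53148571398059, 'cx': 311.4991400314271, 'cy': 197.7440374132444, 'pose': array([[-0.9993135 , -0.02328904,  0.02881244,  0.59998603],
       [ 0.03571549, -0.39891565,  0.91629183,  1.09915802],
       [-0.00984582,  0.91669184,  0.39947357,  0.55716407],
       [ 0.        ,  0.        ,  0.        ,  1.        ]])}
{'vertical_fov': 65.70646984690485, 'cx': 321.17822361627424, 'cy': 202.9314436631458, 'tool_from_camera': array([[ 4.63131512e-04,  9.72420825e-01,  2.33232770e-01,
         6.67782428e-02],
       [ 9.99999888e-01, -4.27636578e-04, -2.02753440e-04,
         7.42644914e-05],
       [-9.74228042e-05,  2.33232837e-01, -9.72420914e-01,
        -1.80131623e-01],
       [ 0.00000000e+00,  0.00000000e+00, 
[... 197 characters left out ...]
y([ 1.11544405e-03, -9.30077664e-04, -2.63368209e-05, -1.61868288e-03,
        8.67528324e-04,  1.51057263e-03,  8.63905075e-04]), 'tau': array([ 8.03532283e-03, -9.37443209e+01,  3.67707498e+00, -4.55025280e+01,
       -4.85748122e-02,  1.69341528e-02,  3.75455187e-06]), 'tcp_pos': array([0.21404114, 0.63975189, 0.2048382 ]), 'eef_rot': array([[-9.48338605e-01,  3.17259844e-01, -2.86759782e-04],
       [ 3.17259963e-01,  9.48337945e-01, -1.12189962e-03],
       [-8.39885175e-05, -1.15491812e-03, -9.99999330e-01]]), 'contact_force': array([ 1.06428149, -0.00904423,  0.04342478]), 'torque': array([0.01743567, 0.0091544 , 0.02516838]), 'gripper_force': 0.0, 'gripper_width': 0.9971367410865845}
```

View pics/top0.png

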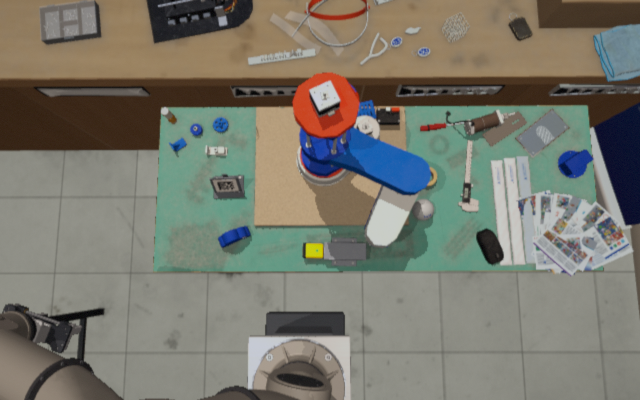

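View pics/side0.png

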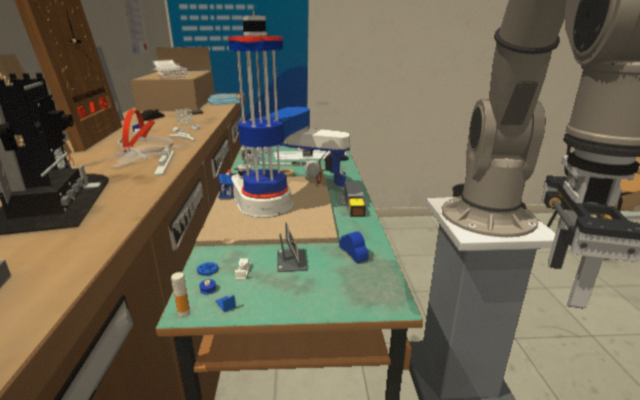

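The top view shows the tag at (228,186), the cloud at (235,237), the yellow head at (314,250) with its holster at (347,250), and the arm parked to the left. The side view shows the cloud at (354,247), the tag at (292,250) and the head at (357,208).

```bash
cat > h.py <<'E'
import numpy as np, cv2
from cell import r
from scipy.spatial.transform import Rotation as R
def take(n):
    s=r.observe(); im=r.read_camera(n); p=r.camera_params(n)
    if n=="wrist":
        T=np.eye(4);T[:3,:3]=s["eef_rot"];T[:3,3]=s["tcp_pos"];P=T@p["tool_from_camera"]
    else: P=p["pose"]
    return im,(n,p["cx"],p["cy"],200/np.tan(np.radians(p["vertical_fov"]/2)),P)
def ray(c,uv):
    n,cx,cy,f,P=c; d=np.array([(uv[0]-cx),-(uv[1]-cy)])/f
    if n=="wrist":
        a=np.hypot(*d); d=d/max(a,1e-9); v=np.array([d[0]*np.sin(a),d[1]*np.sin(a),-np.cos(a)])
    else: v=np.array([d[0],d[1],-1]); v/=np.linalg.norm(v)
    return P[:3,3],P[:3,:3]@v
def plane(c,uv,z):
    o,v=ray(c,uv); return o+v*(z-o[2])/v[2]
def proj(c,X):
    n,cx,cy,f,P=c; q=P[:3,:3].T@(np.asarray(X)-P[:3,3])
    if n=="wrist":
        h=np.hypot(q[0],q[1]); a=np.arctan2(h,-q[2]); return np.array([cx+f*a*q[0]/h,cy-f*a*q[1]/h])
    return np.array([cx-f*q[0]/q[2],cy+f*q[1]/q[2]])
def tri(*ps):  # (cam,uv) pairs -> point, residual gap
    A=np.zeros((3,3));b=np.zeros(3);L=[]
    for c,uv in ps:
        o,v=ray(c,uv);M=np.eye(3)-np.outer(v,v);A+=M;b+=M@o;L.append((M,o))
    X=np.linalg.solve(A,b); return X,max(np.linalg.norm(M@(X-o)) for M,o in L)
def blobs(im,lo,hi,amin=15):
    m=cv2.inRange(cv2.cvtColor(im,cv2.COLOR_RGB2HSV),np.array(lo),np.array(hi))
    cs=[k for k in cv2.findContours(m,cv2.RETR_EXTERNAL,cv2.CHAIN_APPROX_NONE)[0] if cv2.contourArea(k)>=amin]
    return sorted(cs,key=cv2.contourArea,reverse=True)
def cen(k): m=cv2.moments(k); return np.array([m["m10"],m["m01"]])/m["m00"]
BLUE=((105,130,40),(125,255,255)); YEL=((24,150,100),(35,255,255))
def goto(pos,x=None,z=(0,0,-1)):
    """rows needed: shift mm, rotvec deg from current tool to TCP pos, tool x axis, tool z axis"""
    s=r.observe();Q=s["eef_rot"]; 
    out=Q.T@(np.asarray(pos)-s["tcp_pos"])*1000
    w=np.zeros(3)
    if x is not None:
        z=np.array(z,float);z/=np.linalg.norm(z);x=np.array(x,float);x-=z*(x@z);x/=np.linalg.norm(x)
        w=np.degrees(R.from_matrix(Q.T@np.c_[x,np.cross(z,x),z]).as_rotvec())
    return out.round(1),w.round(1)
E
python3 - <<'E'
from h import *
for n in("top","side"):
    im,c=take(n)
    for nm,col in(("blue",BLUE),("yel",YEL)):
        for k in blobs(im,*col,20)[:12]:
            u=cen(k); print(n,nm,cv2.contourArea(k),u.round(1),cv2.boundingRect(k),plane(c,u,.04).round(3))
    if n=="top":
        for u in ((213,181),(241,175),(244,194),(213,198),(303,258),(367,242),(367,262),(428,178),(217,151)): print(u,plane(c,u,.03).round(3))
print(r.observe()["t"])
E
```

```text
top blue 4527.5 [367.6 160.9] (300, 127, 131, 68) [ 0.701 -0.222  0.04 ]
top blue 3290.0 [623.3 158.6] (595, 103, 45, 121) [ 0.705 -1.044  0.04 ]
top blue 653.5 [573.8 162.8] (558, 150, 35, 28) [ 0.692 -0.885  0.04 ]
top blue 330.5 [233.2 235.7] (218, 226, 32, 21) [0.462 0.206 0.04 ]
top blue 188.0 [366.8 108.5] (358, 100, 19, 18) [ 0.878 -0.224  0.04 ]
top blue 150.0 [220.1 124.5] (213, 117, 15, 15) [0.826 0.258 0.04 ]
top blue 100.0 [178.1 144.4] (169, 138, 17, 13) [0.76  0.393 0.04 ]
top blue 91.5 [195.8 129.3] (190, 124, 12, 12) [0.81  0.337 0.04 ]
top yel 232.0 [313.6 250.1] (305, 243, 18, 15) [ 0.416 -0.047  0.04 ]
(213, 181) [0.64  0.277 0.03 ]
(241, 175) [0.659 0.187 0.03 ]
(244, 194) [0.597 0.176 0.03 ]
(213, 198) [0.584 0.276 0.03 ]
(303, 258) [ 0.392 -0.014  0.03 ]
(367, 242) [ 0.441 -0.216  0.03 ]
(367, 262) [ 0.379 -0.215  0.03 ]
(428, 178) [ 0.646 -0.417  0.03 ]
(217, 151) [0.74  0.267 0.03 ]
side blue 2845.0 [280.  111.4] (238, 67, 71, 80) [ 0.725 -1.576  0.04 ]
side blue 606.0 [263.8 182.6] (243, 170, 43, 23) [ 0.733 -0.236  0.04 ]
side blue 526.5 [354.4 245.9] (340, 232, 28, 30) [0.463 0.232 0.04 ]
side blue 375.0 [255.1  46. ] (229, 42, 54, 10) [  2.007 -13.019   0.04 ]
side blue 175.0 [207.  268.4] (197, 263, 21, 12) [0.824 0.317 0.04 ]
side blue 166.5 [226.1 302.8] (216, 296, 19, 15) [0.758 0.445 0.04 ]
side blue 118.5 [337.3 170.2] (332, 156, 13, 30) [ 0.45  -0.355  0.04 ]
side blue 113.5 [207.6 287.7] (200, 280, 16, 14) [0.807 0.392 0.04 ]
side blue 98.5 [225.  179.1] (219, 174, 14, 11) [ 0.882 -0.282  0.04 ]
side yel 83.5 [356.3 201.6] (350, 198, 14, 8) [ 0.418 -0.048  0.04 ]
0.2
```

```bash
python3 - <<'E'
from h import *
print(goto((.46,.17,.33),(-.41,.91,0)))
E
```

```text
(array([-382.3, -367.7, -124.6]), array([-0. ,  0. , 47.3]))
```

```bash
python3 -m crank '[-382,-368,-125,0,0,47,1,-382,-368,-125,0,0,47,1,-382,-368,-125,0,0,47,1,-382,-368,-125,0,0,47,1,-382,-368,-125,0,0,47,1,-382,-368,-125,0,0,47,1,-382,-368,-125,0,0,47,1,-382,-368,-125,0,0,47,1,-382,-368,-125,0,0,47,1,-382,-368,-125,0,0,47,1,-382,-368,-125,0,0,47,1,-382,-368,-125,0,0,47,1]'
python3 - <<'E'
from h import *
print(goto((.46,.17,.33),(-.41,.91,0)))
E
```

```text
t: 1.2
tcp_pos: [0.4398, 0.2066, 0.3208]
eef_rot: [[-0.415, 0.91, 0.0], [0.91, 0.415, 0.001], [0.001, 0.0, -1.0]]
contact_force: [1.0, 1.1, 0.4]
gripper_width: 0.998
gripper_force: 0.0
(array([-41.7,   3.2,  -9.2]), array([ 0. , -0. ,  0.2]))
```

```bash
python3 -m crank '[-42,3,-9,0,0,0,1,-42,3,-9,0,0,0,1,-42,3,-9,0,0,0,1,-42,3,-9,0,0,0,1]'
python3 - <<'E'
from h import *
im,c=take("wrist"); cv2.imwrite("pics/w1.png",im[:,:,::-1]); print(c[4])
for k in blobs(im,*BLUE,100)[:5]: print(cv2.contourArea(k),cen(k),cv2.minAreaRect(k))
for k in blobs(im,*YEL,100)[:3]: print("y",cv2.contourArea(k),cen(k),cv2.minAreaRect(k))
E
```

```text
t: 1.53
tcp_pos: [0.4593, 0.172, 0.329]
eef_rot: [[-0.415, 0.91, -0.0], [0.91, 0.415, 0.0], [0.0, -0.0, -1.0]]
contact_force: [0.4, 0.1, -0.7]
gripper_width: 1.002
gripper_force: 0.0
[[ 9.09807810e-01 -4.03638307e-01 -9.65705208e-02  4.31901239e-01]
 [ 4.15029804e-01  8.84779753e-01  2.11931713e-01  2.33126695e-01]
 [-1.00116298e-04 -2.32896772e-01  9.72501457e-01  5.09173195e-01]
 [ 0.00000000e+00  0.00000000e+00  0.00000000e+00  1.00000000e+00]]
1336.0 [332.99912675 152.06586826] ((333.4999694824219, 152.5), (22.999996185302734, 62.99999237060547), 0.0)
407.0 [393.49140049 343.38206388] ((393.364013671875, 342.92120361328125), (10.527487754821777, 61.099403381347656), 88.09085083007812)
375.5 [517.10608078 212.31779849] ((517.0, 212.0), (24.0, 20.0), 90.0)
258.5 [529.45905867 172.36621534] ((529.5, 172.5), (19.0, 17.0), 90.0)
249.5 [522.36740147 133.22645291] ((525.0, 133.5), (23.0, 18.0), 90.0)
y 559.0 [246.17561121 277.29695886] ((246.41380310058594, 279.03448486328125), (26.26129150390625, 26.786516189575195), 23.198591232299805)
```

View pics/w1.png

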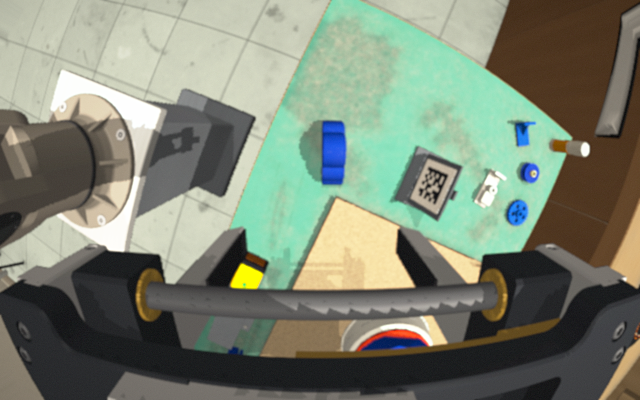

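The cloud stands upright in the wrist view at (333,152), its long axis along image vertical. The tag label is at (433,184) and the yellow head is partly hidden at (246,277).

```bash
python3 - <<'E'
from h import *
im,c=take("wrist"); t,ct=take("top"); sd,cs=take("side")
kw=blobs(im,*BLUE,100)[0]; u=np.array(cv2.boundingRect(kw)); print(u)
m=u[:2]+u[2:]/2-.5
kt=[k for k in blobs(t,*BLUE,100) if abs(cen(k)-[233,236]).max()<6][0]
ks=[k for k in blobs(sd,*BLUE,100) if abs(cen(k)-[354,246]).max()<6][0]
print("tri",tri((c,m),(ct,cen(kt)),(cs,cen(ks))),tri((c,m),(ct,cen(kt))),tri((c,m),(cs,cen(ks))))
for z in(.03,.04,.067): 
  a,b=plane(c,(u[0],m[1]),z),plane(c,(u[0]+u[2],m[1]),z); d,e=plane(c,(m[0],u[1]),z),plane(c,(m[0],u[1]+u[3]),z)
  print(z,plane(c,m,z).round(4),np.linalg.norm(a-b),np.linalg.norm(d-e))
print("sidebbox",cv2.boundingRect(ks)); b=cv2.boundingRect(ks)
print("bottom/top in side",proj(cs,(.46,.207,0)),proj(cs,(.46,.207,.067)))
# skew
p=kw[:,0,:]; 
L=[p[p[:,1]==y][:,0] for y in range(u[1]+6,u[1]+u[3]-6)]
print(np.polyfit(range(len(L)),[l.max() for l in L],1),np.polyfit(range(len(L)),[l.min() for l in L],1))
# label
g=cv2.cvtColor(im,cv2.COLOR_RGB2HSV)[130:240,380:470]; print(g[::8,::8].tolist()[6])
print(goto((.46,.207,.1)))
E
```

```text
[322 122  24  63]Traceback (most recent call last):
  File "<stdin>", line 5, in <module>
IndexError: list index out of range
```

```bash
cat >> h.py <<'E'
def camof(n):
    p=r.camera_params(n); return (n,p["cx"],p["cy"],200/np.tan(np.radians(p["vertical_fov"]/2)),p["pose"])
def load(f): return cv2.imread("pics/"+f)[:,:,::-1].copy()
E
python3 - <<'E'
from h import *
im,c=take("wrist"); t,ct=load("top0.png"),camof("top"); sd,cs=load("side0.png"),camof("side")
kw=blobs(im,*BLUE,100)[0]; u=np.array(cv2.boundingRect(kw)); print(u)
m=u[:2]+u[2:]/2-.5
kt=[k for k in blobs(t,*BLUE,100) if abs(cen(k)-[233,236]).max()<6][0]
ks=[k for k in blobs(sd,*BLUE,100) if abs(cen(k)-[354,246]).max()<6][0]
print("tri",tri((c,m),(ct,cen(kt)),(cs,cen(ks))),tri((c,m),(ct,cen(kt))),tri((c,m),(cs,cen(ks))))
for z in(.03,.04,.067): 
  a,b=plane(c,(u[0],m[1]),z),plane(c,(u[0]+u[2],m[1]),z); d,e=plane(c,(m[0],u[1]),z),plane(c,(m[0],u[1]+u[3]),z)
  print(z,plane(c,m,z).round(4),np.linalg.norm(a-b),np.linalg.norm(d-e))
b=cv2.boundingRect(ks);print("sidebbox",b)
print("bottom/top in side",proj(cs,(.46,.207,0)),proj(cs,(.46,.207,.067)))
p=kw[:,0,:]
L=[p[p[:,1]==y][:,0] for y in range(u[1]+6,u[1]+u[3]-6)]
print(np.polyfit(range(len(L)),[l.max() for l in L],1),np.polyfit(range(len(L)),[l.min() for l in L],1))
for x in (.455,.46,.465):print(goto((x,.207,.1)))
E
```

```text
[322 122  24  63]
tri (array([0.46192968, 0.20898813, 0.02677857]), np.float64(0.0027888368193570326)) (array([0.46359153, 0.20899507, 0.02280081]), np.float64(0.0002746884069198322)) (array([0.46142052, 0.20965462, 0.02725321]), np.float64(0.0021890897974228105))
0.03 [0.4634 0.2094 0.03  ] 0.03713271750216963 0.09837800923752665
0.04 [0.4627 0.2099 0.04  ] 0.03635736870748681 0.09632382963483116
0.067 [0.4609 0.2112 0.067 ] 0.034263926961843286 0.09077754470755335
sidebbox (340, 232, 28, 30)
bottom/top in side [353.68892017 254.08729994] [354.54726056 232.14124459]
[-3.43891403e-02  3.45055807e+02] [-2.37104072e-02  3.22945701e+02]
(array([ 33. ,  10.8, 228.9]), array([0., 0., 0.]))
(array([ 30.9,  15.3, 228.9]), array([0., 0., 0.]))
(array([ 28.8,  19.9, 228.9]), array([0., 0., 0.]))
```

```bash
python3 -m crank '[33,18,42,0,0,0,1,33,18,83,0,0,0,1,33,18,125,0,0,0,1,33,18,166,0,0,0,1,33,18,208,0,0,0,1,33,18,249,0,0,0,1,33,18,285,0,0,0,1,33,18,307,0,0,0,1,33,18,310,0,0,0,1,33,18,310,0,0,0,1,33,18,310,0,0,0,0,33,18,310,0,0,0,0]' 15; python3 -m crank '[0,0,0,0,0,0,0,0,0,0,0,0,0,0,0,0,0,0,0,0,0,0,0,0,0,0,0,0]' 15
```

```text
t: 2.78
tcp_pos: [0.4633, 0.21, 0.021]
eef_rot: [[-0.415, 0.91, 0.002], [0.91, 0.415, 0.002], [0.001, 0.003, -1.0]]
contact_force: [0.2, 0.3, 0.7]
gripper_width: 0.893
gripper_force: 0.0
t: 3.12
tcp_pos: [0.4624, 0.2095, 0.0197]
eef_rot: [[-0.415, 0.91, 0.001], [0.91, 0.415, 0.001], [0.0, 0.001, -1.0]]
contact_force: [1.0, 0.1, 0.8]
gripper_width: 0.609
gripper_force: 0.0
```

```bash
python3 -m crank '[0,0,0,0,0,0,0,0,0,0,0,0,0,0,0,0,0,0,0,0,0,0,0,0,0,0,0,0,0,0,0,0,0,0,0]' 15; python3 - <<'E'
from h import *
print(goto((.47,.375,.06)))
E
```

```text
t: 3.53
tcp_pos: [0.4622, 0.2092, 0.0191]
eef_rot: [[-0.415, 0.91, -0.0], [0.91, 0.415, -0.0], [-0.0, -0.0, -1.0]]
contact_force: [-0.8, -0.0, 0.6]
gripper_width: 0.361
gripper_force: 15.0
(array([147.6,  75.9, -40.9]), array([0., 0., 0.]))
```

```bash
python3 -m crank '[0,0,-20,0,0,0,0,10,5,-40,0,0,0,0,40,20,-40,0,0,0,0,75,38,-40,0,0,0,0,110,57,-40,0,0,0,0,135,70,-40,0,0,0,0,146,75,-35,0,0,0,0,148,76,-18,0,0,0,0,148,76,-6,0,0,0,0,148,76,-1,0,0,0,0,148,76,0,0,0,0,0,148,76,0,0,0,0,0]' 15; python3 -m crank '[0,0,0,0,0,0,0.55,0,0,0,0,0,0,0.55,0,0,0,0,0,0,0.7,0,0,0,0,0,0,0.7,0,0,-30,0,0,0,0.8,0,0,-70,0,0,0,0.8,0,0,-111,0,0,0,1,0,0,-152,0,0,0,1,0,0,-192,0,0,0,1,0,0,-192,0,0,0,1]'
python3 - <<'E'
from h import *
im,c=take("wrist"); cv2.imwrite("pics/w2.png",im[:,:,::-1]); np.save("w2.npy",c[4])
for k in blobs(im,*BLUE,100)[:5]: print(cv2.contourArea(k),cen(k),cv2.boundingRect(k),plane(c,cen(k),.05))
E
```

```text
t: 4.53
tcp_pos: [0.4701, 0.3739, 0.0187]
eef_rot: [[-0.413, 0.911, -0.001], [0.911, 0.413, -0.001], [-0.001, -0.001, -1.0]]
contact_force: [0.3, 0.4, -0.4]
gripper_width: 0.361
gripper_force: 15.0
t: 5.37
tcp_pos: [0.4727, 0.3771, 0.219]
eef_rot: [[-0.414, 0.91, 0.006], [0.91, 0.414, 0.008], [0.004, 0.009, -1.0]]
contact_force: [0.6, 0.7, -0.1]
gripper_width: 0.993
gripper_force: 0.0
2171.5 [317.17368946 185.32980275] (303, 146, 30, 80) [0.4684022  0.38035146 0.05      ]
290.5 [501.10900746 243.9535284 ] (492, 235, 25, 20) [0.73076392 0.41279045 0.05      ]
```

View pics/w2.png

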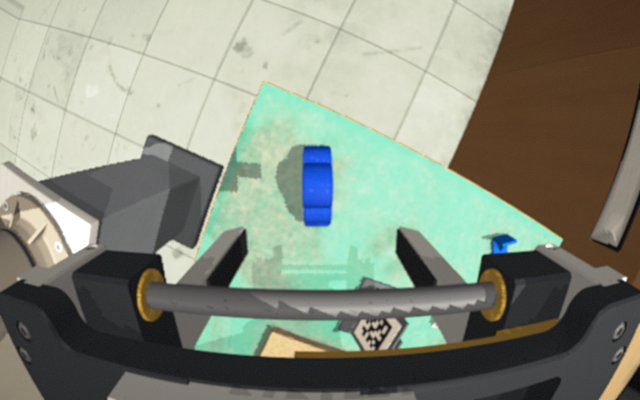

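The cloud stands upright at (317,185), about (0.468, 0.378). Next I go over the reader head.

```bash
python3 - <<'E'
from h import *
print(goto((.43,-.01,.25),(0,1,0)))
E
```

```text
(array([-334.5, -198. ,  -36.8]), array([ 0.3, -0.3, 24.5]))
```

```bash
python3 -m crank '[-334,-198,-37,0,0,24.5,1,-334,-198,-37,0,0,24.5,1,-334,-198,-37,0,0,24.5,1,-334,-198,-37,0,0,24.5,1,-334,-198,-37,0,0,24.5,1,-334,-198,-37,0,0,24.5,1,-334,-198,-37,0,0,24.5,1,-334,-198,-37,0,0,24.5,1,-334,-198,-37,0,0,24.5,1,-334,-198,-37,0,0,24.5,1,-334,-198,-37,0,0,24.5,1,-334,-198,-37,0,0,24.5,1]'
python3 - <<'E'
from h import *
im,c=take("wrist"); cv2.imwrite("pics/w3.png",im[:,:,::-1]); np.save("w3.npy",c[4])
for k in blobs(im,*YEL,100)[:5]: print(cv2.contourArea(k),cen(k),cv2.minAreaRect(k),plane(c,cen(k),.04))
E
```

```text
t: 6.42
tcp_pos: [0.4281, -0.0108, 0.2479]
eef_rot: [[0.001, 1.0, -0.0], [1.0, -0.001, 0.001], [0.001, -0.0, -1.0]]
contact_force: [0.4, 0.4, -0.4]
gripper_width: 0.999
gripper_force: 0.0
1322.0 [312.54097327 210.98928391] ((313.0, 211.5), (41.0, 34.0), 90.0) [ 0.41734055 -0.04721303  0.04      ]
```

View pics/w3.png

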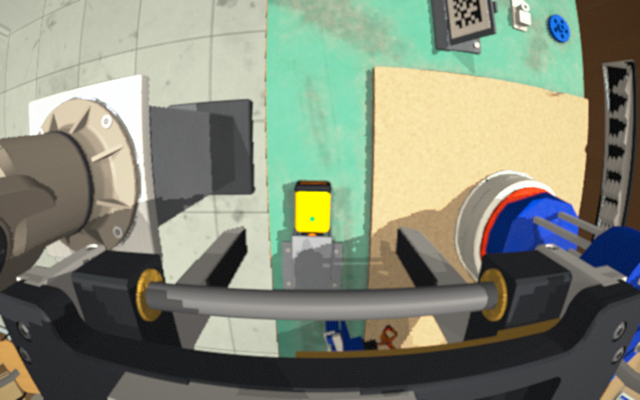

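The head is at (313,211), its bumper front at row 180, the holster mouth at row 236, and the board edge at column 373.

```bash
python3 - <<'E'
from h import *
w1,w3=load("w1.png"),load("w3.png")
cam=list(camof("top")); p=r.camera_params("wrist")
def wc(M): return ("wrist",p["cx"],p["cy"],200/np.tan(np.radians(p["vertical_fov"]/2)),M)
c3=wc(np.load("w3.npy"))
k=blobs(w3,*YEL,100)[0]; t=load("top0.png"); kt=blobs(t,*YEL,50)[0]
print("head tri",tri((c3,cen(k)),(tuple(cam),cen(kt))))
x,y,w,h=cv2.boundingRect(k); print(x,y,w,h)
for nm,uv in dict(yfl=(x,y),yfr=(x+w,y),ybl=(x,y+h),ybr=(x+w,y+h)).items(): print(nm,plane(c3,uv,.04).round(4))
q=k[:,0,:]; rows=range(y+4,y+h-5)
print("edges slope",[np.polyfit(rows,[f(q[q[:,1]==v][:,0]) for v in rows],1).round(3) for f in(np.min,np.max)])
g=cv2.cvtColor(w3,cv2.COLOR_RGB2GRAY)
print("col profile 313, rows170-245",g[170:245:2,313]); print("row 187",g[187,288:340:2]); print("row 255",g[255,276:352:2])
g1=cv2.cvtColor(w1,cv2.COLOR_RGB2GRAY); cv2.imwrite("pics/tag1.png",cv2.resize(w1[135:230,385:475,::-1],None,fx=5,fy=5,interpolation=cv2.INTER_NEAREST))
cv2.imwrite("pics/x3.png",cv2.resize(w3[165:275,265:365,::-1],None,fx=5,fy=5,interpolation=cv2.INTER_NEAREST))
a=cv2.imread("pics/tag1.png");b=cv2.imread("pics/x3.png");H=max(a.shape[0],b.shape[0])
o=np.zeros((H,a.shape[1]+b.shape[1],3),np.uint8)[:600,:];o[:a.shape[0],:a.shape[1]]=a;o[:b.shape[0],a.shape[1]:]=b;o=cv2.resize(o,(800,int(H*800/o.shape[1])));cv2.imwrite("pics/c1.png",o);print(o.shape)
E
```

```text
head tri (array([ 0.41663331, -0.04724482,  0.03914303]), np.float64(0.0007093349383368428))
296 191 35 42
yfl [ 0.3963 -0.0207  0.04  ]
yfr [ 0.4411 -0.0208  0.04  ]
ybl [ 0.3951 -0.0774  0.04  ]
ybr [ 0.4415 -0.0774  0.04  ]
edges slope [array([ -0., 296.]), array([-2.90000e-02,  3.35186e+02])]
col profile 313, rows170-245 [190 188 191 192 195 140  71  53  50  64  71 223 226 225 225 225 225 225
 225 225 225 225 225 220 177 194 224 225 225 225 224 127 165 165 201 206
 207 207]
row 187 [133 129 125  90  51  58  57  59  57  60  58  60  60  57  58  60  61  62
  60  62  57  74 163 193 195 190]
row 255 [127 127 128 129 136 133 133 133 168 201 171 117 106 104 107 106 106 108
 107 106 106 104 107 117 133 133 134 122 107 116 132 131 134 124 124 120
 116 116]
(463, 800, 3)
```

View pics/c1.png

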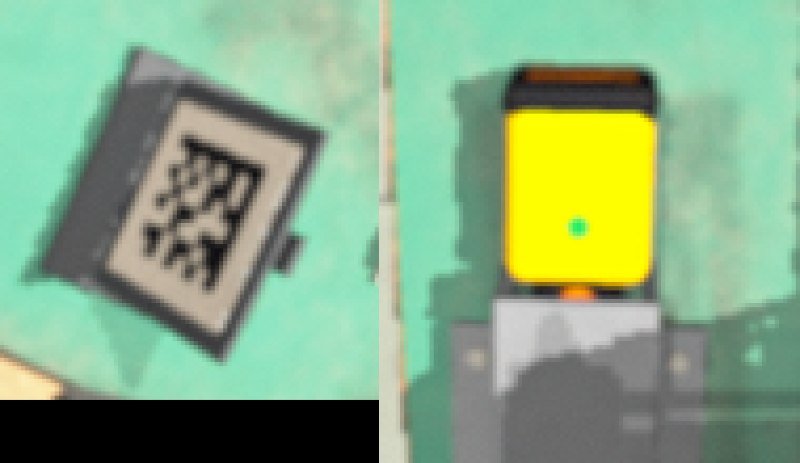

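```bash
python3 - <<'E'
from h import *
print(goto((.4185,-.042,.09),(0,1,0)),goto((.4185,-.042,.01)))
E
```

```text
(array([-32.1,  -9.6, 157.9]), array([-0., -0.,  0.])) (array([-32.1,  -9.6, 237.9]), array([0., 0., 0.]))
```

```bash
python3 -m crank '[-10,-3,40,0,0,0,0.8,-20,-6,80,0,0,0,0.8,-32,-10,120,0,0,0,0.8,-32,-10,150,0,0,0,0.8,-32,-10,158,0,0,0,0.8,-32,-10,158,0,0,0,0.8,-32,-10,158,0,0,0,0.8]'; python3 - <<'E'
from h import *
print(goto((.4185,-.042,.01),(0,1,0)),r.observe()["joints"])
E
```

```text
t: 7.05
tcp_pos: [0.4182, -0.0423, 0.0898]
eef_rot: [[-0.001, 1.0, -0.002], [1.0, 0.001, -0.002], [-0.002, -0.002, -1.0]]
contact_force: [0.4, 0.3, 0.0]
gripper_width: 0.801
gripper_force: 0.0
(array([ 0.5,  0.5, 79.8]), array([-0.1,  0.1,  0.1])) [-0.82424183  0.23878755  0.88266069  2.29797887 -0.28044918  0.71178822
  0.26024855]
```

Reachable; go down and grip.

```bash
python3 -m crank '[0,0,30,0,0,0,0.8,0,0,55,0,0,0,0.8,0,0,72,0,0,0,0.8,0,0,80,0,0,0,0.8,0,0,80,0,0,0,0.8,0,0,80,0,0,0,0.3,0,0,80,0,0,0,0.3,0,0,80,0,0,0,0.3,0,0,80,0,0,0,0.3,0,0,80,0,0,0,0.3,0,0,80,0,0,0,0.3]' 30; python3 - <<'E'
from h import *
print(goto((.4185,-.042,.01),(0,1,0)),r.observe()["joints"])
E
```

```text
t: 7.97
tcp_pos: [0.4185, -0.0423, 0.0107]
eef_rot: [[-0.0, 1.0, 0.0], [1.0, 0.0, 0.001], [0.001, 0.0, -1.0]]
contact_force: [-2.2, 1.8, 14.1]
gripper_width: 0.489
gripper_force: 29.8
(array([ 0.3, -0. ,  0.7]), array([ 0., -0.,  0.])) [-0.62924978  0.41304502  0.68904066  2.34292382 -0.52735902  0.53362829
  0.48185947]
```

```bash
python3 -m crank '[0,0,-2,0,0,0,0.3,15,0,-2,0,0,0,0.3,40,0,-2,0,0,0,0.3,65,0,-2,0,0,0,0.3,90,0,-2,0,0,0,0.3,115,0,-2,0,0,0,0.3,140,0,-2,0,0,0,0.3,160,8,-2,0,0,0,0.3,170,18,-2,0,0,0,0.3,175,22,-2,0,0,0,0.3,175,22,-1,0,0,0,0.3,175,22,0,0,0,0,0.3]'
```

```text
t: 8.97
tcp_pos: [0.4406, 0.1323, 0.0105]
eef_rot: [[0.0, 1.0, 0.0], [1.0, -0.0, 0.001], [0.001, 0.0, -1.0]]
contact_force: [-8.9, 4.5, 45.2]
gripper_width: 0.492
gripper_force: 29.8
```

```bash
python3 -m crank '[0,0,-1,0,0,0,0.5,0,0,-1,0,0,0,0.6,0,0,-1,0,0,0,0.7,0,0,-1,0,0,0,0.75,0,0,-1,0,0,0,0.75]'; python3 -m crank '[0,0,-40,0,0,0,0.8,0,0,-80,0,0,0,0.9,0,0,-120,0,0,0,0.9,0,0,-160,0,0,0,0.9,0,0,-200,0,0,0,0.9,0,0,-220,0,0,0,1,0,0,-220,0,0,0,1]'
python3 - <<'E'
from h import *
im,c=take("wrist"); cv2.imwrite("pics/w4.png",im[:,:,::-1]); np.save("w4.npy",c[4])
for k in blobs(im,*YEL,100)[:5]: print(cv2.contourArea(k),cen(k),cv2.minAreaRect(k),plane(c,cen(k),.04))
E
```

```text
t: 9.38
tcp_pos: [0.4401, 0.1319, 0.0111]
eef_rot: [[0.001, 1.0, -0.0], [1.0, -0.001, -0.0], [-0.0, -0.0, -1.0]]
contact_force: [-0.5, -0.3, 0.9]
gripper_width: 0.734
gripper_force: 0.0
t: 9.97
tcp_pos: [0.4421, 0.1331, 0.2348]
eef_rot: [[-0.0, 1.0, 0.003], [1.0, -0.0, 0.006], [0.006, 0.003, -1.0]]
contact_force: [0.5, 0.7, 1.1]
gripper_width: 0.988
gripper_force: 0.0
1492.5 [319.09905081 190.64879955] ((319.0, 191.0), (44.0, 36.0), 90.0) [0.44069857 0.12707615 0.04      ]
```

View pics/w4.png

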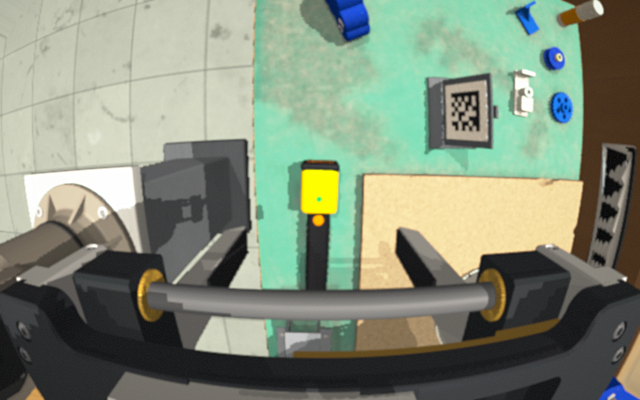

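The reader lies flat with its head at (319,191), the grip running down to the bar, and the tag fully visible at (466,111). The cloud still stands, at (348,15).

```bash
cat >> h.py <<'E'
def wc(M):
    p=r.camera_params("wrist"); return ("wrist",p["cx"],p["cy"],200/np.tan(np.radians(p["vertical_fov"]/2)),M)
def label(im,x0,y0,x1,y1):
    s=cv2.cvtColor(im,cv2.COLOR_RGB2HSV).astype(int)[y0:y1,x0:x1]
    m=((s[...,2]>125)&(s[...,1]<70)).astype(np.uint8)*255
    m=cv2.morphologyEx(m,cv2.MORPH_OPEN,np.ones((2,2),np.uint8))
    k=max(cv2.findContours(m,cv2.RETR_EXTERNAL,cv2.CHAIN_APPROX_NONE)[0],key=cv2.contourArea)
    h=cv2.convexHull(k); q=None
    for e in np.arange(.02,.15,.005):
        a=cv2.approxPolyDP(h,e*cv2.arcLength(h,True),True)
        if len(a)==4: q=a[:,0,:]+[x0,y0]; break
    return q,cv2.contourArea(h)
E
python3 - <<'E'
from h import *
w1,w4,t=load("w1.png"),load("w4.png"),load("top0.png"); M1=np.array([[ 9.09807810e-01,-4.03638307e-01,-9.65705208e-02,4.31901239e-01],[4.15029804e-01,8.84779753e-01,2.11931713e-01,2.33126695e-01],[-1.00116298e-04,-2.32896772e-01,9.72501457e-01,5.09173195e-01],[0,0,0,1]])
c1,c4,ct=wc(M1),wc(np.load("w4.npy")),camof("top")
q1,a1=label(w1,385,135,475,230); q4,a4=label(w4,430,70,500,155); qt,at=label(t,208,170,248,202)
print(q1.tolist(),a1,q4.tolist(),a4,qt.tolist(),at)
def sq(c,q):  # order corners by approx world position
    P=np.array([plane(c,u,.052)[:2] for u in q]); d=P-P.mean(0); o=np.argsort(np.arctan2(d[:,1],d[:,0])); return q[o].astype(float)
q1,q4,qt=sq(c1,q1),sq(c4,q4),sq(ct,qt)
def diag(q):
    h=lambda a:np.append(a,1.); x=np.cross(np.cross(h(q[0]),h(q[2])),np.cross(h(q[1]),h(q[3]))); return x[:2]/x[2]
m1,m4,mt=diag(q1),diag(q4),diag(qt)
print("mids",m1,m4,mt); print("z=.052",[plane(c,m,.052).round(4) for c,m in((c1,m1),(c4,m4),(ct,mt))])
print("tri14",tri((c1,m1),(c4,m4)),"tri4t",tri((c4,m4),(ct,mt)),"tri all",tri((c1,m1),(c4,m4),(ct,mt)))
for i in range(4): print(i,"tri14",tri((c1,q1[i]),(c4,q4[i]))[0].round(4),[plane(c,q[i],z).round(4)[:2] for c,q in((c1,q1),(c4,q4)) for z in(.018,.086)])
k=blobs(w4,*YEL,100)[0]; tt,_=take("side"); ks=[j for j in blobs(tt,*YEL,30)]; print([ (cen(j),tri((c4,cen(k)),(camof("side"),cen(j)))) for j in ks[:2]])
g=cv2.cvtColor(w4,cv2.COLOR_RGB2GRAY)
for v in(180,205,235,250,270): 
  row=w4[v,290:350].astype(int); d=np.where(row.sum(1)<170)[0]+290 if v>215 else np.where((row[:,0]>180)&(row[:,2]<100))[0]+290; print(v,d.min(),d.max(),plane(c4,((d.min()+d.max())/2,v),.03 if v>215 else .04).round(4))
E
```

```text
[[428, 160], [457, 171], [438, 214], [412, 199]] 1494.5 [[486, 81], [488, 141], [448, 139], [446, 87]] 2372.0 [[221, 170], [213, 191], [208, 192], [208, 170]] 219.5
mids [432.82287823 186.04354244] [465.57754011 112.17112299] [211.73368146 185.68146214]
z=.052 [array([0.6252, 0.2309, 0.052 ]), array([0.6237, 0.2308, 0.052 ]), array([0.6205, 0.2761, 0.052 ])]
tri14 (array([0.62822746, 0.23117253, 0.04382235]), np.float64(0.0005173627944526949)) tri4t (array([0.59964489, 0.24252807, 0.12009256]), np.float64(0.019458203371587563)) tri all (array([0.59382116, 0.23734757, 0.13319722]), np.float64(0.022859640302421966))
0 tri14 [0.6214 0.1945 0.0031] [array([0.6162, 0.1953]), array([0.5907, 0.2006]), array([0.6145, 0.195 ]), array([0.585 , 0.1957])]
1 tri14 [0.6444 0.1967 0.0759] [array([0.6726, 0.192 ]), array([0.6393, 0.1977]), array([0.679 , 0.1962]), array([0.6384, 0.1967])]
2 tri14 [0.6364 0.2681 0.0834] [array([0.6682, 0.2732]), array([0.6355, 0.2676]), array([0.6744, 0.2818]), array([0.6346, 0.2677])]
3 tri14 [0.6112 0.2659 0.017 ] [array([0.611 , 0.2657]), array([0.5862, 0.2612]), array([0.6105, 0.2658]), array([0.5817, 0.2544])]
[(array([356.40408163, 226.83401361]), (array([0.44169356, 0.12685549, 0.03980658]), np.float64(0.0010118840095323617)))]
180 301 337 [0.4406 0.1404 0.04  ]
205 301 336 [0.4399 0.1089 0.04  ]
235 307 327 [0.4378 0.0659 0.03  ]
250 307 326 [0.4371 0.0446 0.03  ]
270 306 325 [0.4356 0.0149 0.03  ]
```

Label mid is at (0.625, 0.231, 0.052), aim yaw +3.2°, and the slope came out at 0.34 rad. The corners give 71 mm, which matches. The reader axis yaw is 87.7°, with its origin near (0.439, 0.098). Now to grip it by the handle.

```bash
python3 - <<'E'
from h import *
print(goto((.4375,.055,.08),(.04,.999,0)))
E
```

```text
(array([-78.3,  -2.9, 151.2]), array([ 0. , -0.1,  2.4]))
```

```bash
python3 -m crank '[-35,-1,20,0,0,2.4,0.6,-70,-2,50,0,0,2.4,0.6,-78,-3,90,0,0,2.4,0.6,-78,-3,130,0,0,2.4,0.6,-78,-3,165,0,0,2.4,0.6,-78,-3,195,0,0,2.4,0.6,-78,-3,215,0,0,2.4,0.6,-78,-3,225,0,0,2.4,0.6,-78,-3,225,0,0,2.4,0.6,-78,-3,225,0,0,2.4,0.6]'; python3 -m crank '[0,0,1,0,0,0,0.1,0,0,1,0,0,0,0.1,0,0,1,0,0,0,0.1,0,0,1,0,0,0,0.1,0,0,1,0,0,0,0.1,0,0,1,0,0,0,0.1]' 40
```

```text
t: 10.9
tcp_pos: [0.4362, 0.0528, 0.0052]
eef_rot: [[0.044, 0.999, -0.003], [0.999, -0.044, -0.002], [-0.002, -0.003, -1.0]]
contact_force: [-0.1, 0.5, 0.4]
gripper_width: 0.599
gripper_force: 0.0
t: 11.4
tcp_pos: [0.4376, 0.0548, 0.0056]
eef_rot: [[0.041, 0.999, 0.001], [0.999, -0.041, 0.001], [0.001, 0.001, -1.0]]
contact_force: [-1.9, 0.5, 8.9]
gripper_width: 0.315
gripper_force: 40.0
```

```bash
python3 -m crank '[0,0,-25,0,0,0,0.1,0,0,-60,0,0,0,0.1,0,0,-100,0,0,0,0.1,0,0,-130,0,0,0,0.1,0,0,-130,0,0,0,0.1]'; python3 - <<'E'
from h import *
ps=np.arctan2(.056,.998); p=.35
a=np.array([np.cos(p)*np.cos(ps),np.cos(p)*np.sin(ps),-np.sin(p)]); rz=np.array([np.sin(p)*np.cos(ps),np.sin(p)*np.sin(ps),np.cos(p)])
tag=np.array([.625,.231,.052]); gx=-.043; gz=.0246
T=tag-a*(.14-gx)+rz*(gz-.02)-rz*.0188
print(T,goto(T,a,-rz),goto(T+[-.03,0,.06],a,-rz),r.observe()["joints"])
Q=r.observe()["eef_rot"]; 
print("yaw-only",goto(T+[-.03,0,.06],(np.cos(ps),np.sin(ps),0)))
E
```

```text
t: 11.82
tcp_pos: [0.4395, 0.0553, 0.1392]
eef_rot: [[0.041, 0.999, 0.004], [0.999, -0.041, 0.004], [0.004, 0.004, -1.0]]
contact_force: [1.2, 1.2, -1.5]
gripper_width: 0.314
gripper_force: 40.0
[0.44850328 0.22109638 0.10141121] (array([165.8,   2.1,  38.5]), array([ 14.8, -16.6,  83.5])) (array([164.9, -27.7, -21.7]), array([ 14.8, -16.6,  83.5])) [-1.24782837  0.21716359  1.1220162   2.21921069 -0.26818037  0.84004766
  0.00411275]
yaw-only (array([164.9, -27.7, -21.7]), array([ 0. , -0.4, 84.4]))
```

```bash
python3 -m crank '[14,-2,-10,1.2,-1.4,7,0.1,28,-5,-20,2.5,-2.8,14,0.1,41,-7,-22,3.7,-4.1,21,0.1,55,-9,-22,4.9,-5.5,28,0.1,69,-12,-22,6.2,-6.9,35,0.1,82,-14,-22,7.4,-8.3,42,0.1,96,-16,-22,8.6,-9.7,48.5,0.1,110,-18,-22,9.9,-11,55.5,0.1,124,-21,-22,11.1,-12.4,62.5,0.1,138,-23,-22,12.3,-13.8,69.5,0.1,151,-26,-22,13.6,-15.2,76.5,0.1,165,-28,-22,14.8,-16.6,83.5,0.1]'; python3 -m crank '[0,0,0,0,0,0,0.1,0,0,0,0,0,0,0.1,0,0,0,0,0,0,0.1]'; python3 - <<'E'
from h import *
ps=np.arctan2(.056,.998); p=.35
a=np.array([np.cos(p)*np.cos(ps),np.cos(p)*np.sin(ps),-np.sin(p)]); rz=np.array([np.sin(p)*np.cos(ps),np.sin(p)*np.sin(ps),np.cos(p)])
print(goto((.4485,.2211,.1014),a,-rz),r.observe()["joints"])
im,c=take("wrist"); cv2.imwrite("pics/w5.png",im[:,:,::-1]); np.save("w5.npy",c[4])
im,c=take("side"); cv2.imwrite("pics/s5.png",im[:,:,::-1])
cv2.imwrite("pics/c5.png",np.r_[cv2.imread("pics/w5.png")[0:300],cv2.imread("pics/s5.png")[100:400]])
E
```

```text
t: 12.82
tcp_pos: [0.416, 0.2213, 0.1565]
eef_rot: [[0.936, 0.058, -0.346], [0.054, -0.998, -0.023], [-0.347, 0.003, -0.938]]
contact_force: [-0.6, 1.0, -2.0]
gripper_width: 0.313
gripper_force: 40.0
t: 13.07
tcp_pos: [0.4162, 0.2195, 0.157]
eef_rot: [[0.937, 0.067, -0.344], [0.062, -0.998, -0.024], [-0.345, 0.001, -0.939]]
contact_force: [-0.2, -0.3, -1.7]
gripper_width: 0.312
gripper_force: 40.0
(array([49.5,  0.5, 41. ]), array([0.3, 0.1, 0.6])) [-1.3586574   0.73715272  1.26684832  1.91752195 -0.69172897  1.45210922
 -1.29960313]
```

View pics/c5.png

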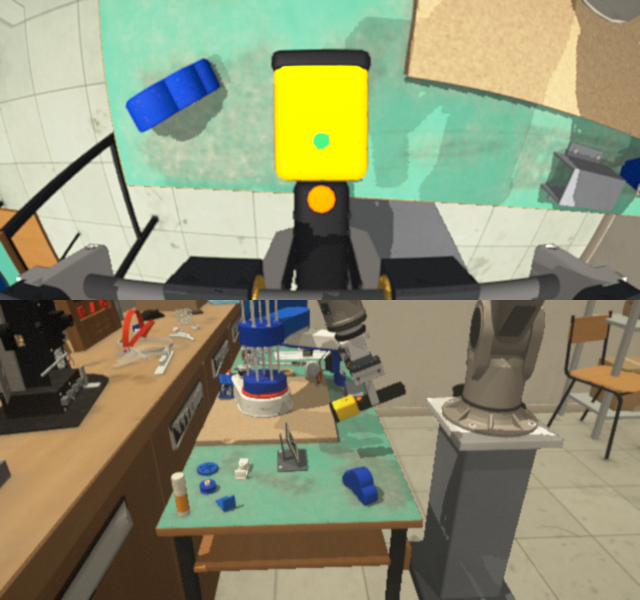

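The reader is held by the grip, centred on the tool axis (head columns 274–369), nose down about 20°. The cloud is upright and the way to the tag is free. I check how it sits in the hand.

```bash
python3 - <<'E'
from h import *
s=r.observe(); Q=s["eef_rot"]; p0=s["tcp_pos"]
Rr=np.c_[Q[:,0],-Q[:,1],-Q[:,2]]  # reader axes nominal
org=p0+Rr@np.array([.043,0,-.0058])
W,cw=load("w5.png"),wc(np.load("w5.npy")); S,cs=load("s5.png"),camof("side")
pts=[(x,y,z) for x in(0,.057) for y in(-.023,.023) for z in(0,.04)]
k=blobs(W,*YEL,100)[0]; x,y,w,h=cv2.boundingRect(k); print("wrist yellow",x,y,x+w,y+h)
pr=np.array([proj(cw,org+Rr@np.array(q)) for q in pts if q[2]==.04]); print("exp",pr.round(1).tolist())
k=blobs(S,(20,120,80),(36,255,255),30)[0]; x,y,w,h=cv2.boundingRect(k); print("side yellow",x,y,x+w,y+h,cen(k))
pr=np.array([proj(cs,org+Rr@np.array(q)) for q in pts]); print("exp bbox",pr.min(0),pr.max(0))
print("axis exp tail top/bottom, joint, nose",[proj(cs,org+Rr@np.array(q)).round(1).tolist() for q in((-.125,.015,.03),(-.125,.015,0),(-.02,.015,.03),(-.02,.015,0),(.065,.023,.04),(.065,.023,0))])
g=S[270:330,320:415].sum(2); 
for u in (365,370,380,390,398,402): print(u,S[280:325,u].sum(1).tolist())
E
```

```text
wrist yellow 274 65 368 181
exp [[368.2, 182.0], [272.5, 181.9], [369.5, 63.4], [271.5, 63.3]]
side yellow 331 195 360 221 [345.33370998 206.93032015]
exp bbox [330.78159679 193.43045798] [360.54893094 222.77070814]
axis exp tail top/bottom, joint, nose [[404.3, 184.3], [407.5, 194.7], [363.8, 199.9], [367.4, 210.1], [330.5, 210.5], [335.9, 223.9]]
365 [233, 223, 215, 202, 196, 186, 202, 253, 284, 293, 287, 277, 272, 259, 246, 239, 222, 225, 211, 204, 205, 205, 201, 179, 185, 254, 363, 411, 422, 425, 423, 426, 433, 441, 442, 441, 440, 440, 439, 434, 424, 377, 305, 265, 256]
370 [207, 205, 185, 181, 199, 242, 268, 282, 278, 277, 262, 258, 244, 232, 228, 206, 194, 185, 182, 178, 176, 172, 170, 182, 224, 277, 352, 400, 418, 426, 432, 434, 440, 442, 452, 448, 446, 445, 438, 429, 432, 382, 311, 271, 256]
380 [416, 417, 426, 435, 424, 418, 407, 388, 338, 297, 280, 267, 273, 271, 264, 262, 273, 272, 275, 277, 274, 280, 317, 386, 422, 436, 439, 437, 437, 436, 443, 448, 457, 458, 453, 460, 456, 453, 449, 438, 412, 368, 292, 260, 246]
390 [422, 421, 425, 427, 430, 428, 426, 425, 428, 424, 420, 419, 436, 435, 424, 422, 416, 426, 423, 425, 420, 425, 420, 419, 416, 411, 411, 420, 419, 427, 424, 432, 442, 447, 444, 441, 437, 438, 428, 418, 375, 313, 270, 254, 247]
398 [400, 405, 411, 403, 401, 401, 416, 417, 416, 403, 402, 394, 400, 408, 423, 419, 413, 417, 415, 407, 406, 413, 413, 420, 415, 419, 436, 440, 442, 439, 441, 442, 441, 438, 434, 433, 433, 431, 433, 423, 380, 306, 262, 252, 242]
402 [381, 389, 390, 393, 388, 384, 389, 395, 399, 405, 410, 402, 399, 397, 402, 407, 410, 423, 418, 417, 416, 400, 397, 404, 405, 397, 411, 423, 436, 440, 440, 434, 438, 436, 434, 433, 431, 428, 434, 429, 379, 309, 262, 240, 236]
```

The held pose matches the prediction to about 1 px in both views. Moving to the reading pose and holding.

```bash
python3 -m crank '[10,0,8,0,0,0,0.1,20,0,16,0,0,0.3,0.1,30,0,25,0,0,0.5,0.1,40,0,33,0.3,0,0.5,0.1,47,0.5,39,0.3,0,0.5,0.1,49.5,0.5,41,0.3,0,0.5,0.1,49.5,0.5,41,0.3,0,0.5,0.1,49.5,0.5,41,0.3,0,0.5,0.1,49.5,0.5,41,0.3,0,0.5,0.1,49.5,0.5,41,0.3,0,0.5,0.1,49.5,0.5,41,0.3,0,0.5,0.1,49.5,0.5,41,0.3,0,0.5,0.1]'; python3 - <<'E'
from h import *
s=r.observe();Q=s["eef_rot"];a=np.array([.9379,.0526,-.3429]); ty=np.array([-.056,.998,0]); tz=np.cross(a,ty)
rp=s["tcp_pos"]+Q@np.array([.043+.14,0,.0058-.02]); d=rp-np.array([.625,.231,.052]); print("read pt in tag mm",[round(1e3*d@v,1) for v in(a,ty,tz)],np.arccos(Q[:,0]@a))
S,c=take("side"); c2=wc(take("wrist")[1][4]); cv2.imwrite("pics/s6.png",cv2.resize(S[150:290,240:420,::-1],None,fx=4,fy=4))
E
```

```text
t: 14.17
tcp_pos: [0.4485, 0.2221, 0.1018]
eef_rot: [[0.937, 0.054, -0.345], [0.051, -0.999, -0.018], [-0.345, -0.001, -0.939]]
contact_force: [0.8, 0.3, -2.1]
gripper_width: 0.315
gripper_force: 40.0
read pt in tag mm [np.float64(-0.1), np.float64(0.6), np.float64(-0.0)] 0.0024476836139594935
```

View pics/s6.png

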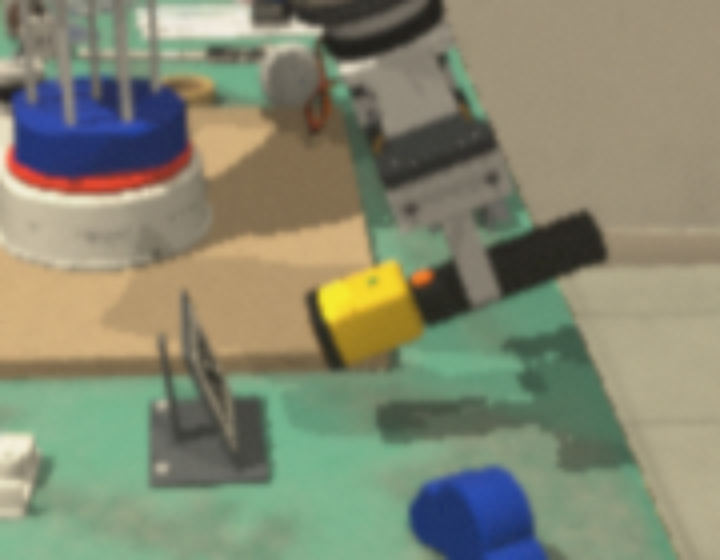

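The reader is square to the tag, with the fingers on the grip only and the cloud standing clear. I hold here, then work out the lay-down move.

```bash
python3 -m crank '[0,0,0,0,0,0,0.1,0,0,0,0,0,0,0.1,0,0,0,0,0,0,0.1,0,0,0,0,0,0,0.1,0,0,0,0,0,0,0.1,0,0,0,0,0,0,0.1,0,0,0,0,0,0,0.1,0,0,0,0,0,0,0.1,0,0,0,0,0,0,0.1,0,0,0,0,0,0,0.1,0,0,0,0,0,0,0.1,0,0,0,0,0,0,0.1]'; python3 -m crank '[0,0,0,0,0,0,0.1,0,0,0,0,0,0,0.1,0,0,0,0,0,0,0.1,0,0,0,0,0,0,0.1,0,0,0,0,0,0,0.1,0,0,0,0,0,0,0.1,0,0,0,0,0,0,0.1,0,0,0,0,0,0,0.1,0,0,0,0,0,0,0.1,0,0,0,0,0,0,0.1,0,0,0,0,0,0,0.1,0,0,0,0,0,0,0.1]';  python3 - <<'E'
from h import *
for z in(.07,.0065): print(goto((.45,.222,z),(.998,.056,0)))
im=load("w4.png");c=wc(np.load("w4.npy"));print("bench edge",plane(c,(258,150),0),plane(c,(258,60),0))
E
```

```text
t: 15.27
tcp_pos: [0.4485, 0.2218, 0.1016]
eef_rot: [[0.937, 0.053, -0.345], [0.05, -0.999, -0.018], [-0.345, -0.0, -0.938]]
contact_force: [0.2, -0.6, -1.4]
gripper_width: 0.319
gripper_force: 40.0
t: 16.27
tcp_pos: [0.4485, 0.2219, 0.1016]
eef_rot: [[0.937, 0.053, -0.345], [0.05, -0.999, -0.018], [-0.345, -0.0, -0.938]]
contact_force: [0.8, -0.3, -2.6]
gripper_width: 0.319
gripper_force: 40.0
(array([12.3, -0.1, 29.1]), array([-0. , 20.2, -0.1]))
(array([34.2, -0. , 88.7]), array([-0. , 20.2, -0.1]))
bench edge [0.3578355  0.17579785 0.        ] [0.35822614 0.29991257 0.        ]
```

```bash
python3 -m crank '[4,0,9,0,6.5,0,0.1,8,0,19,0,13,0,0.1,12,0,29,0,20,0,0.1,18,0,45,0,20.2,0,0.1,24,0,61,0,20.2,0,0.1,29,0,74,0,20.2,0,0.1,32,0,82,0,20.2,0,0.1,33,0,86,0,20.2,0,0.1,34,0,88.5,0,20.2,0,0.1,34,0,88.5,0,20.2,0,0.1,34,0,88.5,0,20.2,0,0.1]'
```

```text
t: 17.18
tcp_pos: [0.4502, 0.2219, 0.0072]
eef_rot: [[0.999, 0.053, 0.0], [0.053, -0.999, 0.001], [0.0, -0.001, -1.0]]
contact_force: [1.0, 0.1, -2.0]
gripper_width: 0.318
gripper_force: 40.0
```

```bash
python3 -m crank '[0,0,1,0,0,0,0.1,0,0,1,0,0,0,0.4,0,0,1,0,0,0,0.55,0,0,1,0,0,0,0.65,0,0,1,0,0,0,0.65,0,0,0,0,0,0,0.65,0,0,-30,0,0,0,0.65,0,0,-70,0,0,0,0.65,0,0,-110,0,0,0,0.65,0,0,-150,0,0,0,0.65,0,0,-190,0,0,0,0.65,0,0,-190,0,0,0,0.65]'; python3 - <<'E'
from h import *
im,c=take("wrist"); s,_=take("side"); cv2.imwrite("pics/c7.png",np.r_[im[0:300],s[100:400]][:,:,::-1])
E
```

```text
t: 18.18
tcp_pos: [0.4526, 0.2218, 0.2021]
eef_rot: [[0.999, 0.052, 0.005], [0.052, -0.999, 0.006], [0.005, -0.006, -1.0]]
contact_force: [1.1, 0.6, 0.5]
gripper_width: 0.648
gripper_force: 0.0
```

View pics/c7.png

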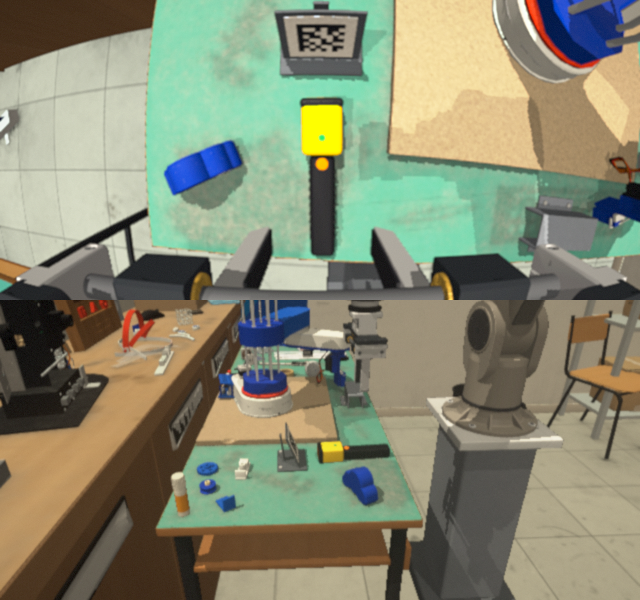

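The reader lies flat on the bench (322,175), the cloud is upright, and the robot is clear of everything. Handing in.

```bash
python3 -c "
from cell import r
print(r.finish_job())"
```

```text
the job is handed in; nothing more can be done
None
```

The job is handed in: the cloud stands clear to one side of the tag, the reader was held by its grip squarely at the tag for over two seconds and now lies flat on the bench, and I never touched the bracket or the tape roll; the hand-in returned no verdict.

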